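# Open the photometer's sample lid

## Task

Open the sample chamber of the bench photometer: press down the release tab in front of its lid so that the lid springs partly up by itself, then push the lid right over to its stop, where it stays open by its own weight, and move clear. Use the fingertips only: grasp and lift nothing, do not shift the photometer, leave the vial in its well, and do not disturb the beaker, the bottle and the jar standing around it.

Things in the scene. Friction and masses are not known exactly. Their poses are not given: they have to be found in the camera images.
- meter: Bench photometer, white, 225 mm deep (x), 170 wide (y), 3 kg, loose. Origin at bench level; x to its rear, y left, z up; yaw up to 0.6 rad. Flat front deck at x -140 to -20 mm, top z = 60. Behind it a chamber block to x = 85, 100 mm wide, top z = 95 (shoulders beside it 70), with a 28 mm round well at x = 10, y = 0 under the lid.
- lid (a joint): Lid angle, rad: 0 shut, 2.0 open at its stop. Dark grey plate 83 (x) x 70 (y) x 8 mm, 90 g, on the block; hinged at the rear, its front edge swings up and back. Once freed by the tab, a sprung pin lifts it to about 0.8 within 0.5 s and holds it. Beyond that it is pushed with about 1 N; let go short of 1.57 it falls back to 0.8, past 1.57 it sinks to its stop and stays.
- lid_edge (a point): Middle of the lid's free front edge, at half thickness; moves with the lid on a circle of 83 mm about the hinge. Shut: meter x = -23 mm, z = 99.5 mm; sprung up at 0.8 rad: x = 2, z = 159. A level push against the edge can bind by friction and shove the photometer: push up and over, along the edge's circle.
- lid_hinge (a point): Middle of the lid's hinge axis, which runs along the meter's y: meter x = 60 mm, y = 0, z = 99.5 mm.
- tab (a joint): Angle of the release tab, rad: 0 at rest, 0.45 fully pressed; springs back when let go. It frees the lid at about 0.25, when tab_press has gone some 6 to 7 mm down (about 6 N); fully down is 10 mm (about 8 N).
- tab_press (a point): Press point on top of the tab's flat ribbed dark grey plate (32 mm wide, 36 long), which juts forward over the deck and pivots at its rear end. At rest at meter x = -52, y = 0, z = 86 mm; the plate's front end is 14 mm further forward. 22 mm behind the point the tab's upright hook begins, 32 mm wide, up to z = 108, gripping over the lid's front edge.
- vial: Capped glass sample vial, 24 mm across, 48 mm high, standing in the well under the lid, its top 4 mm below the block's top. Origin at the centre of its underside. To be left where it is.
- beaker: Empty glass beaker, 76 mm across, 95 mm high, standing on the bench beside the photometer, to its left or right. Origin at the centre of its underside. A bystander.
- wash_bottle: White plastic bottle with a red cap, 64 mm across, 150 mm high, standing on the other side of the photometer. Origin at the centre of its underside. A bystander.
- jar: Amber glass jar with a white cap, 52 mm across, 60 mm high, standing behind the photometer. Origin at the centre of its underside. A bystander.

How it is judged:
On the way, in this order (a step that is already met when the one before it is completed fails the run):
1. the release tab is pressed (beyond 0.15 rad) while the lid is still down (value of joint tab above 0.15 rad and value of joint lid below 0.15 rad).
2. the lid has sprung partly up (0.5 to 1.1 rad) (value of joint lid between 0.5 and 1.1 rad), for 0.1 s.
3. the lid is pushed over to its stop (beyond 1.85 rad) (value of joint lid above 1.85 rad), for 0.1 s.
At the end, for the whole second after the job is handed in: The lid rests still at its stop (beyond 1.85 rad), the tab has sprung back (under 0.08 rad), the vial is in its well, the photometer is within 15 mm of its start, and the beaker, bottle and jar are within 20 mm of theirs and upright (0.2 rad) (value of joint lid above 1.85 rad and velocity of joint lid between -0.1 and 0.1 rad/s and value of joint tab below 0.08 rad and distance of meter from where it was at the start of the episode below 0.015 m and z of vial in the frame of meter between 0.035 and 0.05 m and horizontal distance between vial and lid_hinge below 0.058 m and distance of each of beaker, wash_bottle, jar from where it was at the start of the episode below 0.02 m and angle between each of beaker, wash_bottle, jar's own z axis and vertical below 0.2 rad); the robot touches nothing.
It fails at once if the photometer is shifted by more than 15 mm, or lifted or tipped (0.08 rad) (distance of meter from where it was at the start of the episode above 0.015 m or angle between meter's own z axis and vertical above 0.08 rad).
It fails at once if the vial is lifted out of its well (z of vial in the frame of meter above 0.058 m).
It fails at once if the beaker, bottle or jar is lifted or moved by more than 20 mm, or tipped (distance of any of beaker, wash_bottle, jar from where it was at the start of the episode above 0.02 m or angle between any of beaker, wash_bottle, jar's own z axis and vertical above 0.2 rad).
It also fails if it takes over 42 s, if anything falls off the work surface, if the arm or the gripper's body presses on something with over 40 N, if the wrist force passes 120 N, or if a joint passes its speed limit or range.

## Robot

A 6-joint arm with a two-finger parallel gripper is mounted at the origin on the work surface. World frame = base frame: x ahead of the robot, y to its left, z up, the work surface at z = 0. Lengths are in m, angles in rad, forces in N, time in s.
With the tool pointing down it reaches from about 0.35 to 0.775 m from the base axis. Payload 7.3 kg.
Tool frame: the origin (TCP) lies at the very end of the fingers, on their centre line; the grasp point (between the pads) lies 19 mm behind it (robot.hold_point_z is the distance from the TCP to the grasp point, in m); z points along the fingers, y is the direction in which the jaws open and shut (so a half turn about z gives the same grasp; the last joint's range is limited). The gripper opens to 92 mm and grips with 3 to 60 N. Pads are 19 mm wide; open, the fingers measure 130 mm over their backs; the gripper's body (75 mm by 190 mm) begins 47 mm behind the grasp point.
Start: joints at [1.081, 0.342, 1.524, -0, 1.275, -0.146], TCP at [0.177, 0.494, 0.227] pointing down, gripper open.
Joint ranges: [-2.53, 2.53], [-0.77, 2.02], [0.04, 2.7], [-1, 4.14], [0.28, 2.66], [-3.11, 3.11]. Speed limits (rad/s): [2.57, 2.57, 3.14, 3.14, 3.14, 3.14].

## Interface

Orientations are given as [roll, pitch, yaw] about the fixed x, y, z axes, in that order (R = Rz(yaw) Ry(pitch) Rx(roll)).
In Python, from cell import monitor, viewer, robot gives the robot as it stands.
- The arm moves only by the tool move_arm, never from a script. Its argument "deltas" is a list of rows, each an object of numbers: "x", "y", "z": the shift along the tool's x, y, z in m; "wx", "wy", "wz": the turn, a rotation vector about the tool's x, y, z in degrees; "hand": the opening, from 0 (shut) to 1 (fully open). In form: [{"x": .., "y": .., "z": .., "wx": .., "wy": .., "wz": .., "hand": ..}, ...]. A call has 1 to 8 rows; each row is the pose to reach, as a shift and turn from the pose commanded when the call began, along the tool's axes at that moment; what a row does not reach only later rows make up. A row lasts 1/8 s, in which the tool goes at most 62.5 mm and 10.7 degrees, less where a joint would pass 70% of its speed; a pose out of reach is approached as far as the arm can. A call with a gripper value outside its range is refused whole. The fingers move at their own pace and stop on an object; "grip_force" is the grip in N (left out, the last holds). Time passes only in rows, so rows that repeat a pose let the fingers close. It gives the time, the measured TCP pose, the force and the opening at its end, in the units of the state.
- monitor.observe(): the state, without advancing time (a new reading comes with each control period).
- viewer.read_camera(name): name is "scene" or "top" or "wrist"; returns the picture (400x640x3 uint8, red, green, blue); there is no depth.
- viewer.camera_params(name): a dict with "camera_matrix" (3x3 intrinsics, pixels), "R" (3x3) and "t" (3): a world point X has camera coordinates R X + t. Camera axes: x right, y down, z forward; pixel columns grow to the right and rows downward; lengths in m; the calibration is good to about 2 mm. A picture is of the moment at which its call begins: read the wrist's pose just before it. camera_params takes no time and is no camera call; for the wrist camera it gives the pose at the moment of the call.
- robot.hand_in(): hands the job in, once; it reports no verdict.
The state is a dict: "time": time; "qpos": joint angles; "qvel": joint speeds; "joint_efforts": joint torques, N m; "tool_pos": TCP position; "tool_rot": TCP orientation; "contact_force": force on the tool from outside, world axes, zero at the start; "torque": the same for the moment, N m; "opening": finger opening in m.
Only numpy, scipy, OpenCV 4.12 (cv2) and the standard library are available. Lean on these libraries where they do the work, as an engineer would, in place of code of your own. Each camera call takes 0.05 s, during which the arm holds its last target. There are 200 camera calls.

## Working session

There is one attempt and no reset: what is moved stays moved. The work goes in short steps, Python scripts to look and compute and a tool call to move; the robot and the scene stay as the last step left them, time stands still between calls to the robot, and variables do not carry over. Pictures are saved under pics/ and viewed, about 8 in all and at most 12, crops included, and the job is handed in when it is done.

Besides the shell and the picture viewer there is one more tool, called in YAML: its name, and indented under it one key for each argument. move_arm: Moves the arm, as the interface text tells. Its arguments: {"type":"object","properties":{"deltas":{"type":"array","items":{"type":"object","properties":{"x":{"type":"number"},"y":{"type":"number"},"z":{"type":"number"},"wx":{"type":"number"},"wy":{"type":"number"},"wz":{"type":"number"},"hand":{"type":"number"}}}},"grip_force":{"type":"number"}},"required":["deltas"]}

```bash
mkdir -p pics; cat > h.py <<'E'
import numpy as np, cv2
from cell import monitor, viewer, robot
def snap(n,f):
    im=viewer.read_camera(n); cv2.imwrite('pics/'+f,im[:,:,::-1]); return im
def ray(n,uv,z):
    p=viewer.camera_params(n);K,R,t=[np.array(p[k]) for k in("camera_matrix","R","t")]
    c=-R.T@t; d=R.T@np.linalg.inv(K)@[uv[0],uv[1],1]
    return c+d*(z-c[2])/d[2]
def proj(n,X):
    p=viewer.camera_params(n);K,R,t=[np.array(p[k]) for k in("camera_matrix","R","t")]
    q=K@(R@np.array(X)+t); return q[:2]/q[2]
E
python3 - <<'E'
from h import *
s=monitor.observe();print(s)
snap('top','top1.png');snap('scene','scene1.png')
for n in('top','scene'):
    p=viewer.camera_params(n);R=np.array(p['R']);print(n,-R.T@np.array(p['t']),R[2])
E
```

```text
{'time': 0.0, 'qpos': array([ 1.08100372e+00,  3.42674946e-01,  1.52499071e+00, -4.86768680e-07,
        1.27538241e+00, -1.46014670e-01]), 'qvel': array([-0.00020901, -0.00106474, -0.0001207 , -0.00033616,  0.00331312,
        0.00068795]), 'joint_efforts': array([-2.57998554e-04, -4.31251216e+01, -2.44212878e+01,  7.19343591e-02,
        5.59485366e-02, -1.47215346e-04]), 'tool_pos': array([0.17675019, 0.49393797, 0.22607893]), 'tool_rot': array([-3.14015266e+00, -2.11296378e-04,  2.79781471e+00]), 'contact_force': array([-0.17600452,  0.10097514,  0.14282379]), 'torque': array([-0.00949482, -0.02013519,  0.00563941]), 'opening': 0.09189443804461532}
top [0.48031594 0.05301671 0.86458975] [ 0.16487418  0.04655568 -0.98521524]
scene [1.15489323 0.56131343 0.56212236] [-0.63696614 -0.56132365 -0.52838423]
```

View pics/top1.png

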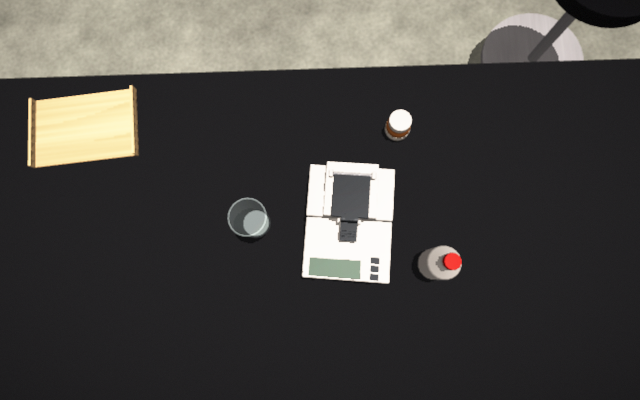

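View pics/scene1.png

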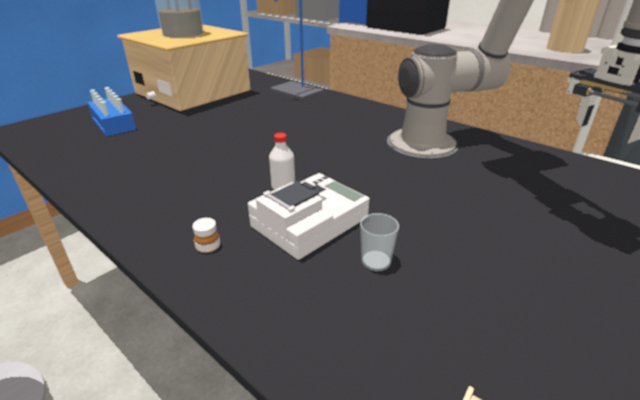

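The top view shows the meter near (348,222) with its front towards the robot (down in the image). The beaker is on its left (248,218), the bottle on its right (440,263) and the jar behind (398,125). I'll zoom in next.

```bash
python3 - <<'E'
from h import *
im=cv2.imread('pics/top1.png')
c=cv2.resize(im[150:295,290:410],None,fx=5,fy=4.1379*1.0,interpolation=cv2.INTER_CUBIC) if 0 else cv2.resize(im[150:295,290:410],None,fx=4,fy=4,interpolation=cv2.INTER_CUBIC)
cv2.imwrite('pics/crop1.png',c)
for n,uv,z in[('dFL',(303,278),.06),('dFR',(390,283),.06),('lidFL',(330.5,219),.1035),('lidFR',(369.5,221),.1035),('lidRL',(333,176),.1035),('lidRR',(370.5,177.5),.1035),('jar',(400,120),.06),('bottlecap',(453,261),.15),('beakbase',(256,223),0)]:
    print(n,ray('top',uv,z).round(4))
E
```

```text
dFL [0.4792 0.1195 0.06  ]
dFR [ 0.4684 -0.048   0.06  ]
lidFL [0.588  0.0639 0.1035]
lidFR [ 0.5832 -0.0088  0.1035]
lidRL [0.6708 0.058  0.1035]
lidRR [ 0.6664 -0.0131  0.1035]
jar [ 0.7967 -0.0805  0.06  ]
bottlecap [ 0.5059 -0.1448  0.15  ]
beakbase [0.5964 0.2253 0.    ]
```

View pics/crop1.png

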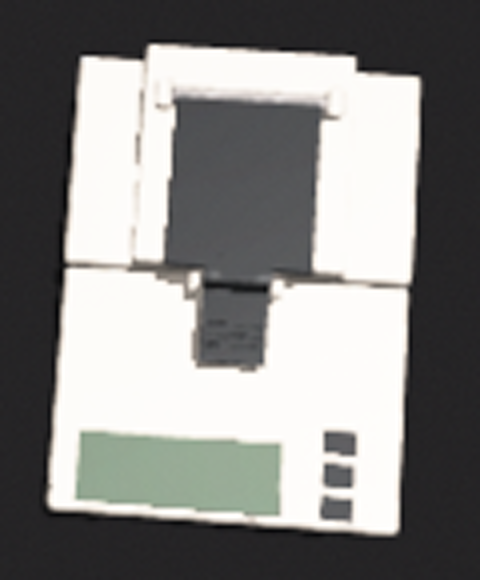

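```bash
cat >> h.py <<'E'
def cr(n,u,v,z): return ray(n,(290+u/4,150+v/4),z)
E
python3 - <<'E'
from h import *
P=[((47,507),(-140,85,60)),((398,534),(-140,-85,60)),((166,265),(-23,35,103.5)),((315,273),(-23,-35,103.5)),((198,363),(-66,16,86)),((263,368),(-66,-16,86)),((70,264),(-20,85,65)),((410,288),(-20,-85,65))]
A=np.array([cr('top',*p,m[2]/1000)[:2] for p,m in P]);B=np.array([m[:2] for _,m in P])/1000
a=A-A.mean(0);b=B-B.mean(0)
yaw=np.arctan2((b[:,0]*a[:,1]-b[:,1]*a[:,0]).sum(),(a*b).sum())
R=np.array([[np.cos(yaw),-np.sin(yaw)],[np.sin(yaw),np.cos(yaw)]]);o=A.mean(0)-R@B.mean(0)
print(yaw,o);print(((A-o)@R-B).round(4))
for n,p in[('tab',(-.052,0)),('edge',(-.023,0)),('edgeup',(.002,0)),('hinge',(.06,0))]: print(n,o+R@p)
E
```

```text
-0.08626553668658762 [0.61336959 0.02553381]
[[ 0.0005 -0.0003]
 [ 0.0009  0.0002]
 [-0.0002 -0.0005]
 [ 0.0009 -0.0001]
 [-0.0005  0.0004]
 [-0.0006  0.0016]
 [-0.0005 -0.0021]
 [-0.0005  0.0008]]
tab [0.56156295 0.03001406]
edge [0.59045511 0.02751546]
edgeup [0.61536215 0.02536149]
hinge [0.67314647 0.0203643 ]
```

```bash
cat >> h.py <<'E'
from scipy.spatial.transform import Rotation as Ro
O=np.array([.61337,.02553,0]);YAW=-.0863;RM=Ro.from_euler('z',YAW)
def state():
    s=monitor.observe();R=Ro.from_euler('xyz',s['tool_rot']);p=np.array(s['tool_pos'])
    print('t',s['time'],'meter tcp',RM.inv().apply(p-O).round(4),'F',RM.inv().apply(s['contact_force']).round(2),'q',s['qpos'].round(3),'op',round(s['opening'],4)); return p,R
def go(*tg):
    "targets in meter frame: (x,y,z,tilt deg) -> deltas from now"
    p,R=state()
    for x,y,z,a in tg:
        a=np.radians(a);M=np.array([[-np.cos(a),0,np.sin(a)],[0,1,0],[-np.sin(a),0,-np.cos(a)]])
        Rt=RM*Ro.from_matrix(M); w=O+RM.apply([x,y,z])
        print((x,y,z,tg[0][3]),'d',(R.inv().apply(w-p)).round(4),'w',np.degrees((R.inv()*Rt).as_rotvec()).round(2))
E
python3 -c "
from h import *
go((-.055,0,.2,15),(-.055,0,.1,15))"
```

```text
t 0.1 meter tcp [-0.4753  0.4291  0.2261] F [-0.38 -0.46 -0.48] q [ 1.081  0.343  1.525  0.     1.275 -0.146] op 0.0918
(-0.055, 0, 0.2, 15) d [-0.5158 -0.3078  0.0264] w [ -2.01 -14.94 -14.66]
(-0.055, 0, 0.1, 15) d [-0.5158 -0.3077  0.1264] w [ -2.01 -14.94 -14.66]
```

move_arm:
  deltas:
    - {"x": -0.258,"y": -0.154,"z": 0.01,"wx": -1,"wy": -7.5,"wz": -7.3,"hand": 0}
    - {"x": -0.258,"y": -0.154,"z": 0.01,"wx": -1,"wy": -7.5,"wz": -7.3,"hand": 0}
    - {"x": -0.258,"y": -0.154,"z": 0.01,"wx": -1,"wy": -7.5,"wz": -7.3,"hand": 0}
    - {"x": -0.258,"y": -0.154,"z": 0.01,"wx": -1,"wy": -7.5,"wz": -7.3,"hand": 0}
    - {"x": -0.516,"y": -0.308,"z": 0.026,"wx": -2,"wy": -15,"wz": -14.7,"hand": 0}
    - {"x": -0.516,"y": -0.308,"z": 0.026,"wx": -2,"wy": -15,"wz": -14.7,"hand": 0}
    - {"x": -0.516,"y": -0.308,"z": 0.026,"wx": -2,"wy": -15,"wz": -14.7,"hand": 0}
    - {"x": -0.516,"y": -0.308,"z": 0.026,"wx": -2,"wy": -15,"wz": -14.7,"hand": 0}

```text
time: 1.1
tool_pos: [0.4954, 0.1069, 0.2058]
tool_rot: [3.14, 0.264, 3.056]
contact_force: [0.7, 0.5, -0.1]
opening: 0.0164
```

move_arm:
  deltas:
    - {"hand": 0}
    - {"hand": 0}

```text
schema error: expected keys x, y, z, wx, wy, wz, hand
```

```bash
python3 -c "
from h import *
go((-.055,0,.2,15),(-.055,0,.1,15))"
```

```text
t 1.1 meter tcp [-0.1246  0.0709  0.2058] F [ 0.62  0.57 -0.09] q [ 0.089  0.197  1.822 -0.058  0.863 -1.364] op 0.0164
(-0.055, 0, 0.2, 15) d [-0.0657 -0.0709  0.0236] w [0.08 0.11 0.01]
(-0.055, 0, 0.1, 15) d [-0.0396 -0.0711  0.1201] w [0.08 0.11 0.01]
```

move_arm:
  deltas:
    - {"x": -0.066,"y": -0.071,"z": 0.024,"wx": 0,"wy": 0,"wz": 0,"hand": 0}
    - {"x": -0.066,"y": -0.071,"z": 0.024,"wx": 0,"wy": 0,"wz": 0,"hand": 0}
    - {"x": -0.043,"y": -0.071,"z": 0.108,"wx": 0,"wy": 0,"wz": 0,"hand": 0}
    - {"x": -0.043,"y": -0.071,"z": 0.108,"wx": 0,"wy": 0,"wz": 0,"hand": 0}
    - {"x": -0.043,"y": -0.071,"z": 0.108,"wx": 0,"wy": 0,"wz": 0,"hand": 0}
    - {"x": -0.043,"y": -0.071,"z": 0.108,"wx": 0,"wy": 0,"wz": 0,"hand": 0}

```text
time: 1.85
tool_pos: [0.5586, 0.0321, 0.1139]
tool_rot: [3.141, 0.265, 3.056]
contact_force: [0.4, 0.5, 1.0]
opening: 0.0002
```

```bash
python3 - <<'E'
from h import *
go((-.055,0,.0885,15),(-.055,0,.077,15),(-.055,0,.12,15))
a=snap('wrist','w1.png');b=snap('top','t2.png')
c=cv2.resize(b[150:295,290:410],None,fx=2.76,fy=2.76)
cv2.imwrite('pics/m1.png',np.hstack([cv2.resize(a,(450,281)).copy() if 0 else cv2.resize(a,(450,400)),c])[:,:,::-1])
E
```

```text
t 1.85 meter tcp [-0.0551  0.0018  0.1139] F [0.35 0.54 0.97] q [-7.900e-02  4.020e-01  1.823e+00 -1.000e-03  6.510e-01 -1.564e+00] op 0.0002
(-0.055, 0, 0.0885, 15) d [ 0.0066 -0.0019  0.0245] w [0.07 0.2  0.03]
(-0.055, 0, 0.077, 15) d [ 0.0096 -0.0019  0.0356] w [0.07 0.2  0.03]
(-0.055, 0, 0.12, 15) d [-0.0017 -0.0018 -0.0059] w [0.07 0.2  0.03]
```

View pics/m1.png

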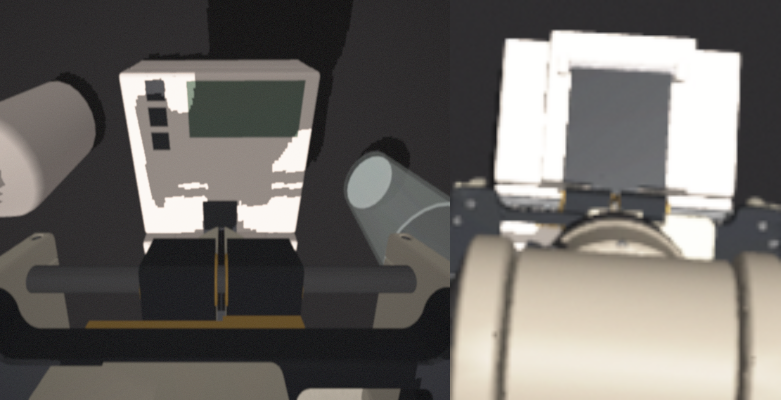

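The wrist view shows the closed fingers (slit at column 220) centred on the tab (220,213). The beaker and bottle are well clear. I'll press the tab now.

move_arm:
  deltas:
    - {"x": 0.006,"y": -0.002,"z": 0.022,"wx": 0,"wy": 0,"wz": 0,"hand": 0}
    - {"x": 0.007,"y": -0.002,"z": 0.025,"wx": 0,"wy": 0,"wz": 0,"hand": 0}
    - {"x": 0.008,"y": -0.002,"z": 0.029,"wx": 0,"wy": 0,"wz": 0,"hand": 0}
    - {"x": 0.009,"y": -0.002,"z": 0.033,"wx": 0,"wy": 0,"wz": 0,"hand": 0}
    - {"x": 0.0095,"y": -0.002,"z": 0.036,"wx": 0,"wy": 0,"wz": 0,"hand": 0}
    - {"x": 0.0095,"y": -0.002,"z": 0.036,"wx": 0,"wy": 0,"wz": 0,"hand": 0}

```text
time: 2.7
tool_pos: [0.5583, 0.0301, 0.0762]
tool_rot: [3.141, 0.265, 3.056]
contact_force: [-4.6, 0.2, 8.0]
opening: -0.0
```

```bash
python3 - <<'E'
from h import *
go((-.055,0,.077,15),(-.055,0,.12,15))
a=snap('scene','s2.png');cv2.imwrite('pics/s2c.png',cv2.resize(a[150:270,230:390],None,fx=4,fy=4)[:,:,::-1])
E
```

```text
t 2.7 meter tcp [-0.0552 -0.0002  0.0762] F [-4.59 -0.24  8.02] q [-8.300e-02  4.610e-01  1.862e+00  1.000e-03  5.540e-01 -1.569e+00] op -0.0
(-0.055, 0, 0.077, 15) d [-0.0004  0.0002 -0.0007] w [0.07 0.18 0.02]
(-0.055, 0, 0.12, 15) d [-0.0117  0.0002 -0.0422] w [0.07 0.18 0.02]
```

View pics/s2c.png

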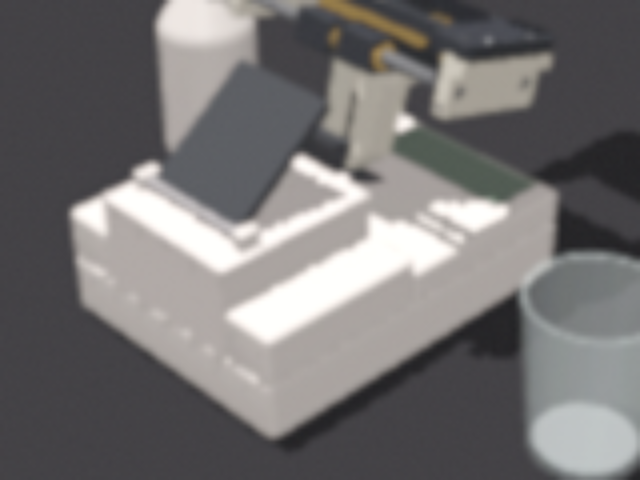

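The lid has sprung partly up. Now I'll retract and move to the pre-push position.

```bash
cat >> h.py <<'E'
def push(f,a,d=20):
    r=np.radians(a);E=np.array([60,99.5])+83*np.array([-np.cos(f),np.sin(f)])-4*np.array([np.sin(f),np.cos(f)])
    c=E+d*np.array([np.sin(r),-np.cos(r)])-9.5*np.array([np.cos(r),np.sin(r)])
    return (c[0]/1000,0,c[1]/1000,a)
E
python3 -c "
from h import *
go((-.06,0,.135,15),(-.018,0,.134,30))"
```

```text
t 2.75 meter tcp [-0.0553 -0.0002  0.0763] F [-4.4   0.31  6.84] q [-8.300e-02  4.600e-01  1.862e+00  1.000e-03  5.550e-01 -1.569e+00] op 0.0006
(-0.06, 0, 0.135, 15) d [-0.0108  0.0002 -0.0579] w [0.07 0.17 0.03]
(-0.018, 0, 0.134, 15) d [-0.0511  0.0002 -0.046 ] w [  0.07 -14.83   0.02]
```

move_arm:
  deltas:
    - {"x": -0.004,"y": 0,"z": -0.02,"wx": 0,"wy": 0,"wz": 0,"hand": 0}
    - {"x": -0.011,"y": 0,"z": -0.058,"wx": 0,"wy": 0,"wz": 0,"hand": 0}
    - {"x": -0.011,"y": 0,"z": -0.058,"wx": 0,"wy": -7,"wz": 0,"hand": 0}
    - {"x": -0.03,"y": 0,"z": -0.052,"wx": 0,"wy": -15,"wz": 0,"hand": 0}
    - {"x": -0.051,"y": 0,"z": -0.046,"wx": 0,"wy": -15,"wz": 0,"hand": 0}
    - {"x": -0.051,"y": 0,"z": -0.046,"wx": 0,"wy": -15,"wz": 0,"hand": 0}
    - {"x": -0.051,"y": 0,"z": -0.046,"wx": 0,"wy": -15,"wz": 0,"hand": 0}

```text
time: 3.62
tool_pos: [0.5947, 0.0269, 0.1331]
tool_rot: [3.14, 0.525, 3.055]
contact_force: [-0.5, -0.7, -0.5]
opening: 0.0002
```

```bash
python3 - <<'E'
from h import *
print(push(.8,30),push(1.2,15),push(1.65,0))
go(push(.8,30),push(.95,25),push(1.1,19),push(1.25,13),push(1.4,7),push(1.55,1),push(1.65,0),push(1.72,0))
a=snap('scene','s3.png');cv2.imwrite('pics/s3c.png',cv2.resize(a[150:270,230:390],None,fx=4,fy=4)[:,:,::-1])
E
```

```text
(np.float64(0.0010766774246350117), 0, np.float64(0.13418322063158294), 30) (np.float64(0.02219623558687145), 0, np.float64(0.15363251566311775), 15) (np.float64(0.05307957365714324), 0, np.float64(0.16255628091690222), 0)
t 3.625 meter tcp [-0.0187 -0.0002  0.1331] F [-0.44 -0.74 -0.53] q [-8.300e-02  3.620e-01  1.939e+00 -1.000e-03  3.150e-01 -1.568e+00] op 0.0002
(np.float64(0.0010766774246350117), 0, np.float64(0.13418322063158294), 30) d [-0.0177  0.0002  0.009 ] w [0.07 0.08 0.  ]
(np.float64(0.008309082813305982), 0, np.float64(0.14254572531239282), 30) d [-0.0282  0.0002  0.0053] w [0.07 5.08 0.01]
(np.float64(0.016315629102380966), 0, np.float64(0.1496525574200675), 30) d [-0.0386  0.0002  0.0032] w [7.000e-02 1.108e+01 1.000e-02]
(np.float64(0.02527481091518792), 0, np.float64(0.15537999764496116), 30) d [-0.0493  0.0002  0.0027] w [7.000e-02 1.708e+01 1.000e-02]
(np.float64(0.03495912664683654), 0, np.float64(0.1596037772222659), 30) d [-0.0598  0.0002  0.0039] w [7.000e-02 2.308e+01 2.000e-02]
(np.float64(0.04512538926034586), 0, np.float64(0.1622361213522222), 30) d [-0.0699  0.0002  0.0068] w [7.000e-02 2.908e+01 2.000e-02]
(np.float64(0.05307957365714324), 0, np.float64(0.16255628091690222), 30) d [-0.0769  0.0002  0.0105] w [7.000e-02 3.008e+01 2.000e-02]
(np.float64(0.05888244905850438), 0, np.float64(0.16217245337947567), 30) d [-0.0818  0.0002  0.0137] w [7.000e-02 3.008e+01 2.000e-02]
```

View pics/s3c.png

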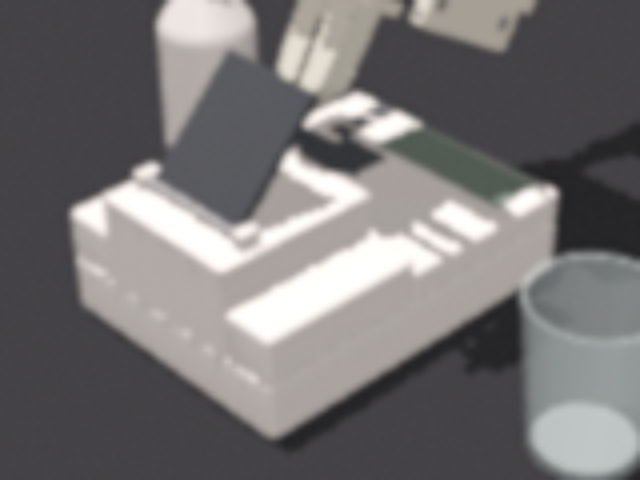

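The fingers stand in front of the raised lid, and the tab is free again (around 340,150 in the crop). Next I'll push up and over along the circle.

move_arm:
  deltas:
    - {"x": -0.009,"y": 0,"z": 0.0045,"wx": 0,"wy": 0,"wz": 0,"hand": 0}
    - {"x": -0.0177,"y": 0,"z": 0.009,"wx": 0,"wy": 0,"wz": 0,"hand": 0}
    - {"x": -0.023,"y": 0,"z": 0.007,"wx": 0,"wy": 2.5,"wz": 0,"hand": 0}
    - {"x": -0.028,"y": 0,"z": 0.0053,"wx": 0,"wy": 5,"wz": 0,"hand": 0}
    - {"x": -0.0335,"y": 0,"z": 0.0042,"wx": 0,"wy": 8,"wz": 0,"hand": 0}
    - {"x": -0.0386,"y": 0,"z": 0.0032,"wx": 0,"wy": 11,"wz": 0,"hand": 0}
    - {"x": -0.044,"y": 0,"z": 0.003,"wx": 0,"wy": 14,"wz": 0,"hand": 0}
    - {"x": -0.0493,"y": 0,"z": 0.0027,"wx": 0,"wy": 17,"wz": 0,"hand": 0}

```text
time: 4.68
tool_pos: [0.6395, 0.023, 0.1557]
tool_rot: [3.141, 0.227, 3.056]
contact_force: [0.9, -0.6, 0.0]
opening: 0.0002
```

```bash
python3 - <<'E'
from h import *
go(push(1.25,13),push(1.35,9),push(1.45,5),push(1.55,1),push(1.62,0),push(1.69,0),push(1.75,0))
E
```

```text
t 4.675 meter tcp [ 0.0262 -0.0003  0.1557] F [ 0.96 -0.56  0.01] q [-8.400e-02  4.930e-01  1.516e+00  1.000e-03  9.050e-01 -1.570e+00] op 0.0002
(np.float64(0.02527481091518792), 0, np.float64(0.15537999764496116), 13) d [0.001  0.0003 0.0001] w [0.07 0.01 0.02]
(np.float64(0.03166520160512172), 0, np.float64(0.1583691177214556), 13) d [-0.0059  0.0003 -0.0014] w [0.07 4.01 0.02]
(np.float64(0.0383066834014398), 0, np.float64(0.1606612936607127), 13) d [-0.0129  0.0003 -0.0021] w [0.06 8.01 0.03]
(np.float64(0.04512538926034586), 0, np.float64(0.1622361213522222), 13) d [-0.0199  0.0003 -0.0021] w [ 0.06 12.01  0.03]
(np.float64(0.05058709824499405), 0, np.float64(0.16259628399571016), 13) d [-0.0253  0.0003 -0.0012] w [ 0.06 13.01  0.03]
(np.float64(0.05639887564724235), 0, np.float64(0.16238668931799827), 13) d [-0.0309  0.0003  0.0003] w [ 0.06 13.01  0.03]
(np.float64(0.0613584788314121), 0, np.float64(0.16188381781313474), 13) d [-0.0356  0.0003  0.0019] w [ 0.06 13.01  0.03]
```

move_arm:
  deltas:
    - {"x": -0.006,"y": 0,"z": -0.0014,"wx": 0,"wy": 4,"wz": 0,"hand": 0}
    - {"x": -0.013,"y": 0,"z": -0.0021,"wx": 0,"wy": 8,"wz": 0,"hand": 0}
    - {"x": -0.02,"y": 0,"z": -0.0021,"wx": 0,"wy": 12,"wz": 0,"hand": 0}
    - {"x": -0.0253,"y": 0,"z": -0.0012,"wx": 0,"wy": 13,"wz": 0,"hand": 0}
    - {"x": -0.031,"y": 0,"z": 0.0003,"wx": 0,"wy": 13,"wz": 0,"hand": 0}
    - {"x": -0.0356,"y": 0,"z": 0.002,"wx": 0,"wy": 13,"wz": 0,"hand": 0}
    - {"x": -0.0356,"y": 0,"z": 0.002,"wx": 0,"wy": 13,"wz": 0,"hand": 0}

```text
time: 5.55
tool_pos: [0.6739, 0.02, 0.1615]
tool_rot: [3.141, 0.002, 3.056]
contact_force: [-1.1, -0.2, -0.6]
opening: 0.0005
```

```bash
python3 - <<'E'
from h import *
go((0,0,.18,0),(-.08,0,.25,0))
a=snap('scene','s4.png');cv2.imwrite('pics/s4c.png',cv2.resize(a[150:270,230:390],None,fx=4,fy=4)[:,:,::-1])
E
```

```text
t 5.55 meter tcp [ 0.0608 -0.0003  0.1615] F [-1.06 -0.25 -0.56] q [-8.400e-02  6.680e-01  1.157e+00  1.000e-03  1.314e+00 -1.570e+00] op 0.0005
(0, 0, 0.18, 0) d [ 0.0608  0.0003 -0.0186] w [0.06 0.1  0.04]
(-0.08, 0, 0.25, 0) d [ 0.1406  0.0004 -0.0887] w [0.06 0.1  0.04]
```

View pics/s4c.png

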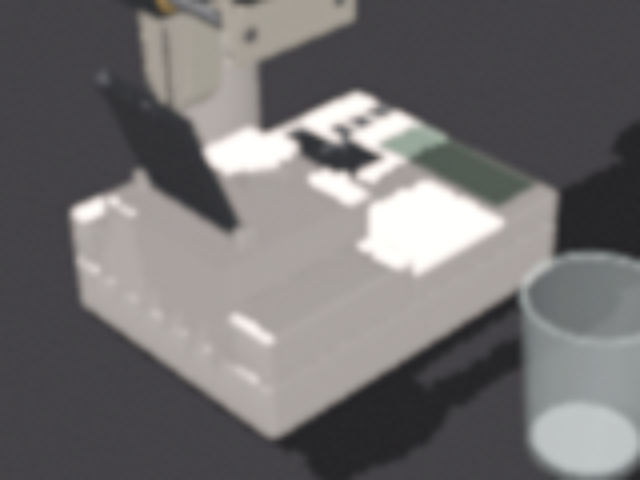

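The lid is over at its stop, leaning back and clear of the fingers, and the meter hasn't moved. I'll move clear.

move_arm:
  deltas:
    - {"x": 0.03,"y": 0,"z": -0.01,"wx": 0,"wy": 0,"wz": 0,"hand": 0}
    - {"x": 0.06,"y": 0,"z": -0.019,"wx": 0,"wy": 0,"wz": 0,"hand": 0}
    - {"x": 0.1,"y": 0,"z": -0.06,"wx": 0,"wy": 0,"wz": 0,"hand": 0}
    - {"x": 0.14,"y": 0,"z": -0.089,"wx": 0,"wy": 0,"wz": 0,"hand": 0}
    - {"x": 0.18,"y": 0,"z": -0.11,"wx": 0,"wy": 0,"wz": 0,"hand": 0}
    - {"x": 0.18,"y": 0,"z": -0.11,"wx": 0,"wy": 0,"wz": 0,"hand": 0}
    - {"x": 0.18,"y": 0,"z": -0.11,"wx": 0,"wy": 0,"wz": 0,"hand": 0}

```text
time: 6.48
tool_pos: [0.4946, 0.0353, 0.2714]
tool_rot: [3.141, 0.003, 3.056]
contact_force: [-0.6, -0.2, -0.4]
opening: 0.0004
```

```bash
python3 - <<'E'
from h import *
state()
a=snap('scene','s5.png')
o=cv2.imread('pics/scene1.png')[:,:,::-1]
cv2.imwrite('pics/s5c.png',np.hstack([cv2.resize(i[130:280,180:410],(400,261)) for i in(o,a)])[:,:,::-1])
E
```

```text
t 6.475 meter tcp [-0.1192 -0.0005  0.2714] F [-0.56 -0.23 -0.43] q [-8.400e-02  2.540e-01  1.524e+00  1.000e-03  1.362e+00 -1.569e+00] op 0.0004
```

View pics/s5c.png

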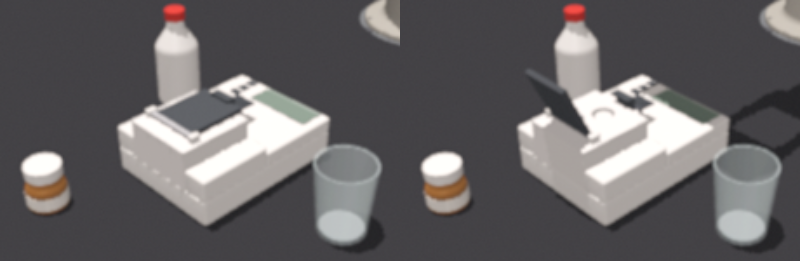

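The before and after views match: the meter, beaker, bottle and jar haven't moved, the lid is open at its stop and the vial is in its well.

```bash
python3 -c "
from h import *
print(robot.hand_in())"
```

```text
the job is handed in; nothing more can be done
None
```

The photometer's sample chamber is open, and I handed the job in at about 6.5 s of robot time. I pressed the release tab with the closed fingertips at about 8 N, and the lid sprang partly up. I then pushed the lid up and over along its edge's circle, with about 1 N showing on the wrist sensor, and backed the arm clear.

In the last scene picture, compared with the first:
- **Lid:** it leans back at its stop. I judged this by eye and did not measure its angle.
- **Tab:** it looks back at rest.
- **Vial:** it appears to be in its well.
- **Photometer, beaker, bottle and jar:** none shows any visible movement.
- **Arm:** it is well clear, and the force reading is down to noise level.

None of the checks failed or disagreed. One move call was refused because its rows left out required keys; it caused no motion.

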